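# Press a baking roller's handle home with the bench clamp

### The arm

A 6-joint arm with a two-finger parallel gripper is mounted at the origin on the work surface. World frame = base frame: x ahead of the robot, y to its left, z up, the work surface at z = 0. Lengths are in m, angles in rad, forces in N, time in s.
With the tool pointing down it reaches from about 0.225 to 0.875 m from the base axis. Payload 3.4 kg.
Tool frame: the origin (TCP) lies between the finger pads; the fingertips stand 17 mm ahead of it and the grasp point (between the pads) lies 2 mm behind it; y points along the fingers, z is the direction in which the jaws open and shut, and the axes are right-handed (so a half turn about y gives the same grasp; the last joint's range is limited). The gripper opens to 85 mm and grips with 20 to 120 N. Pads are 22 mm wide; open, the fingers measure 114 mm over their backs; the gripper's body (76 mm by 85 mm) begins 54 mm behind the grasp point. The pads swing forward as they close: fully open they stand 13 mm farther back than shut.
Start: joints at [-1.365, 0.276, 1.505, -0, 1.361, -0.121], TCP at [0.185, -0.545, 0.248] pointing down, gripper open.
Joint ranges: [-2.89, 2.89], [-0.75, 2.08], [0.22, 2.7], [-1.18, 4.32], [0.11, 2.71], [-2.7, 2.7]. Speed limits (rad/s): [2.57, 2.57, 3.14, 3.14, 3.14, 3.14].

### API

Orientations are given as a unit quaternion [w, x, y, z].
In Python, from rig import manip, get_image, camera_model, sign_off, spot_in, silhouettes, spot_point gives the robot as it stands.
- The arm moves only by the tool jog_arm, never from a script. Its argument "targets" is a list of rows, each a list of 3 entries, a list of its own where there are three numbers: the finger opening in m, from 0 to 0.0854, then the shift along the world's x, y, z in m, then the turn about the world's z in rad. In form: [[claw, [x, y, z], spin], ...]. A call has 1 to 10 rows; each row shifts and turns the commanded pose from where the row before left it; what a row does not reach is not made up. A row lasts 1/8 s, in which the tool goes at most 62.5 mm and 10.7 degrees, less where a joint would pass 70% of its speed; a pose out of reach is approached as far as the arm can. A call with a gripper value outside its range is refused whole. The fingers move at their own pace and stop on an object; "force" is the grip in N (left out, the last holds). Time passes only in rows, so rows that do not move let the fingers close. It gives the time, the measured TCP pose, the force and the opening at its end, in the units of the state.
- manip.get_state(): the state, without advancing time (a new reading comes with each control period).
- get_image(name): name is "scene" or "top" or "wrist"; returns (picture, depth): 384x512x3 uint8, red, green, blue; 384x512 float32, m along the optical axis (not along the pixel's ray), 0 where there is no reading.
- camera_model(name): a dict with "mtx" (3x3 intrinsics, pixels), "world_from_camera" (4x4, takes a point from camera to world coordinates). Camera axes: x right, y up, looking along -z (the intrinsics and any distortion apply to the point x, -y, -z); pixel columns grow to the right and rows downward; lengths in m; the calibration is good to about 2 mm. A picture is of the moment at which its call begins: read the wrist's pose just before it. camera_model takes no time and is no camera call; for the wrist camera it gives the pose at the moment of the call.
- sign_off(): hands the job in, once; it reports no verdict.
Trained networks look in the newest picture that a camera, given by its name, has taken for a name from the list of things; names that differ only in an ending like _2 or _b are one class to them, and where a whole thing is asked for, a point or a joint stands for the part that bears it (a point fixed in the world has none). Each returns a list of dicts, best first, with "score" (0 to 1); they miss things now and then, are a little off and sometimes report something else, mostly with a low value. They report only what shows in the picture. A call takes as long as a camera call.
- spot_in(name, camera): "position" ([column, row] in pixels, amid what is visible of it).
- silhouettes(name, camera): "mask" (384x512 bool, what is visible of it) and "position" ([column, row] in pixels, amid what is visible of it).
- spot_point(name, camera): "position" ([column, row] in pixels: a listed point, or the origin of a listed thing).
The state is a dict: "clock": time; "qpos": joint angles; "qd": joint speeds; "effort": joint torques, N m; "position": TCP position; "ee_rot": TCP orientation; "contact_force": force on the tool from outside, world axes, zero at the start; "moment": the same for the moment, N m; "width": finger opening in m.
Only numpy, scipy, OpenCV 4.12 (cv2) and the standard library are available. Lean on these libraries where they do the work, as an engineer would, in place of code of your own. Each camera call takes 0.05 s, during which the arm holds its last target.

### The job

The handle of the wooden baking roller has worked its way out. Pump the trigger of the bench clamp so that its jaw pushes the handle fully home, its collar tight against the end of the roller, then push the clamp's release lever and slide the jaw all the way back so that the roller can be lifted out. Work the clamp only by its trigger and lever, not by pushing its head, without leaning on it hard and without touching the roller or its handle, and leave the other things on the bench where they stand.

Things in the scene. Friction and masses are not known exactly. Their poses are not given: they have to be found in the camera images.
- clamp: Ratchet bench clamp bolted to the bench: an aluminium base plate 100 x 440 x 12 mm with a dark toothed bar (24 mm wide, top at 40 mm) along it. Origin: centre of the plate's underside, on the bench. Its y axis runs along the bar and is the way the jaw advances, towards the roller; its -x axis points to the side from which the trigger sticks out; z is up.
- head_top (a point): Centre of the top of the clamp's moving head, a grey block 64 x 64 mm, 115 mm tall, straddling the bar, with a black grip bar sticking out at -x below the trigger; at y = -145 mm of the clamp when fully back. The head is not to be pushed by hand (a light brush does no harm).
- jaw (a joint): Travel of the clamp's moving head along the bar, m: 0 = fully back at its stop, grows towards the roller, at most 0.095. Jaw, trigger and release lever ride on the head. A ratchet with teeth every 10 mm lets it go forward and holds it from going back until the release lever is pushed over.
- jaw_face (a point): Centre of the jaw's face, a round rubber pad of 44 mm diameter on the head's +y side, 45 mm ahead of the head's middle, 85 mm above the bench. It pushes on the handle's end.
- trigger_pad (a point): Middle of the top of the trigger's black pad (46 mm out from the head x 44 mm along the bar). The trigger is a flat lever on the head's -x side, hinged along the bar's direction 94 mm above the bench; the pad's middle is 105 mm out from that hinge, at rest 115 mm above the bench and 140 mm from the bar's middle. A fixed black grip bar, top 38 mm above the bench, lies under it.
- trigger (a joint): Trigger angle, rad: 0 = up at rest, 0.5 = fully pressed, pad about 50 mm lower, on a rubber bumper. A full press advances the head one 10 mm tooth (up to 16 mm, forward under the finger; it may settle back to the tooth as the trigger springs up). Short presses do not add up. About 3 N at the pad unloaded, 20 to 25 N pushing the handle; goes stiff early once the handle is home. Over 45 N breaks it.
- release_tip (a point): Middle of the top edge of the release lever, an upright black paddle 40 mm wide (across the bar), 8 mm thick and 58 mm tall, hinged across the top of the head 118 mm above the bench. At rest it leans 0.2 rad towards the roller, its tip 175 mm above the bench and about 15 mm nearer the roller than the head's middle.
- release (a joint): Release lever angle, rad: 0 = at rest, locked; 0.65 = pushed over towards -y of the clamp (away from the roller), ratchet unlocked. It takes about 5 N at the tip; pushing on the same way slides the unlocked head back (about 5 N). It springs up and locks again when let go.
- handle (a joint): How far the handle stands out of the roller, m: 0 = home, its collar against the roller's end; 0.015 to 0.045 at the start. It is a tight fit: it takes about 40 N to move and stays where it is left. It has a stop at 0.
- handle_end (a point): Centre of the free end of the handle, a wooden grip 30 mm in diameter and 55 mm long with a 40 mm collar at the roller's side, on a bare steel tang of 16 mm; its axis is level, 85 mm above the bench, along the clamp's y, in line with the jaw.
- roller_end (a point): Centre of the end face of the wooden roller (60 mm diameter, 130 mm long, held in an aluminium cradle over the bar) where the handle goes in; 85 mm above the bench. The handle is home when its free end is 55 mm from here.
- soda_bottle: Bystander: green bottle, 64 mm diameter, 200 mm tall. Origin at its foot.
- bowl: Bystander: white bowl, 110 mm diameter, 50 mm tall. Origin at its foot.
- spice_jar: Bystander: glass jar, 66 mm diameter, 100 mm tall. Origin at its foot.
- spare_roller: Bystander: second wooden roller, standing on end, 60 mm diameter, 185 mm tall with its handle. Origin at its foot.
- scraper: Bystander: scraper with a black handle, 240 mm long, lying flat. Origin at its underside.
- sugar_tray: Bystander: shallow aluminium tray, 200 x 280 x 35 mm. Origin at its underside.

How it is judged:
On the way, in this order (a step that is already met when the one before it is completed fails the run):
1. the handle is fully home in the roller (value of joint handle below 0.002 m), for 0.1 s.
2. the jaw is slid all the way back (value of joint jaw below 0.006 m), for 0.1 s.
At the end, for the whole second after the job is handed in: The handle is home (within 2 mm of its stop) and the jaw is fully back (within 6 mm of its stop) (value of joint handle below 0.002 m and value of joint jaw below 0.006 m); the robot touches nothing.
It fails at once if the robot presses the clamp with more than 45 N (contact force between any of the fingers, the arm and clamp above 45 N).
It fails at once if the robot pushes on the clamp's head itself (contact force between any of the fingers, the arm and jaw_c0 above 15 N or contact force between any of the fingers, the arm and jaw_c1 above 15 N or contact force between any of the fingers, the arm and jaw_c2 above 15 N or contact force between any of the fingers, the arm and jaw_c3 above 15 N).
It fails at once if the robot touches the handle or the roller in its cradle (contact force between any of the fingers, the arm and roller above 3 N).
It fails at once if a bystander is moved by more than 30 mm (distance of any of soda_bottle, bowl, spice_jar, spare_roller, scraper, sugar_tray from where it was at the start of the episode above 0.03 m).
It also fails if it takes over 61 s, if anything falls off the work surface, if the arm or the gripper's body presses on something with over 40 N, if the wrist force passes 120 N, or if a joint passes its speed limit or range.

## Working session

There is one attempt and no reset: what is moved stays moved. The work goes in short steps, Python scripts to look and compute and a tool call to move; the robot and the scene stay as the last step left them, time stands still between calls to the robot, and variables do not carry over. Pictures are saved under pics/ and viewed, and the job is handed in when it is done.

Besides the shell and the picture viewer there is one more tool, called after "Request:" in YAML: its name, and indented under it one key for each argument. jog_arm: Moves the arm, as the interface text tells. Its arguments: {"type":"object","properties":{"targets":{"type":"array","items":{"type":"array"}},"force":{"type":"number"}},"required":["targets"]}

```bash
mkdir -p pics; ls; cat > h.py <<'E'
import numpy as np, cv2
from rig import manip, get_image, camera_model, sign_off, spot_in, silhouettes, spot_point
def deproj(cam,px,depth,cm=None,r=2):
    cm=cm or camera_model(cam);K=np.array(cm["mtx"]);T=np.array(cm["world_from_camera"])
    c,rw=int(round(px[0])),int(round(px[1]))
    d=depth[max(0,rw-r):rw+r+1,max(0,c-r):c+r+1];d=d[d>0]
    if len(d)==0:return None
    z=np.median(d)
    p=np.array([(px[0]-K[0,2])/K[0,0]*z,-(px[1]-K[1,2])/K[1,1]*z,-z,1])
    return (T@p)[:3]
def save(n,img): cv2.imwrite("pics/%s.png"%n,img[:,:,::-1])
E
python3 - <<'E'
from h import *
s=manip.get_state();print(s)
for cam in("scene","top"):
    img,d=get_image(cam);save(cam+"0",img)
    print(cam,camera_model(cam).keys())
    for n in["head_top","jaw_face","trigger_pad","release_tip","handle_end","roller_end","clamp","soda_bottle","bowl","spice_jar","spare_roller","scraper","sugar_tray"]:
        r=spot_point(n,cam)
        for q in r[:2]:
            p=deproj(cam,q["position"],d); print(n,round(q["score"],2),np.round(q["position"]),None if p is None else p.round(3))
E
```

```text
pics
{'clock': 0.0, 'qpos': array([-1.36502510e+00,  2.76594117e-01,  1.50614929e+00, -2.50823935e-05,
        1.36071634e+00, -1.21015312e-01]), 'qd': array([ 0.00041263,  0.00012148,  0.00225624,  0.00089754, -0.00145516,
       -0.00080469]), 'effort': array([-6.06901631e-04, -4.16780734e+01, -2.45806414e+01, -5.83428209e-05,
        1.08449988e-02,  6.20628924e-06]), 'position': array([ 0.1844487 , -0.54407227,  0.24743376]), 'ee_rot': array([ 0.11498824, -0.1150615 ,  0.69834737, -0.69702906]), 'contact_force': array([ 0.10017049, -0.28625774, -1.09391212]), 'moment': array([-0.03615577,  0.01810908,  0.01242137]), 'width': 0.08536909801273398}
scene dict_keys(['mtx', 'world_from_camera'])
head_top 0.72 [262. 185.] [ 0.589 -0.029  0.124]
jaw_face 0.69 [279. 197.] [0.576 0.019 0.072]
trigger_pad 0.57 [275. 161.] [0.446 0.019 0.113]
release_tip 0.63 [267. 167.] [ 0.576 -0.016  0.173]
handle_end 0.76 [281. 196.] [0.598 0.022 0.09 ]
handle_end 0.63 [274. 162.] [0.452 0.017 0.114]
roller_end 0.62 [316. 200.] [0.74  0.084 0.182]
clamp 0.94 [311. 224.] [0.756 0.075 0.123]
soda_bottle 0
[... 430 characters left out ...]
32. 264.] [0.449 0.013 0.112]
trigger_pad 0.56 [385. 244.] [ 0.49  -0.423  0.001]
release_tip 0.68 [242. 214.] [ 0.571 -0.015  0.173]
handle_end 0.63 [229. 210.] [0.588 0.024 0.048]
handle_end 0.17 [230. 269.] [0.435 0.016 0.113]
roller_end 0.56 [197. 200.] [0.615 0.107 0.091]
clamp 0.93 [202. 205.] [0.601 0.092 0.087]
clamp 0.58 [241. 214.] [ 0.571 -0.013  0.172]
soda_bottle 0.73 [152. 150.] [0.747 0.223 0.104]
bowl 0.95 [184. 251.] [0.476 0.155 0.003]
spice_jar 0.76 [261. 180.] [ 0.665 -0.064  0.099]
spice_jar 0.35 [125. 232.] [0.532 0.319 0.018]
spare_roller 0.68 [210. 162.] [0.71  0.067 0.129]
scraper 0.87 [126. 230.] [0.537 0.315 0.016]
sugar_tray 0.83 [388. 244.] [ 0.492 -0.433  0.002]
```

View pics/scene0.png

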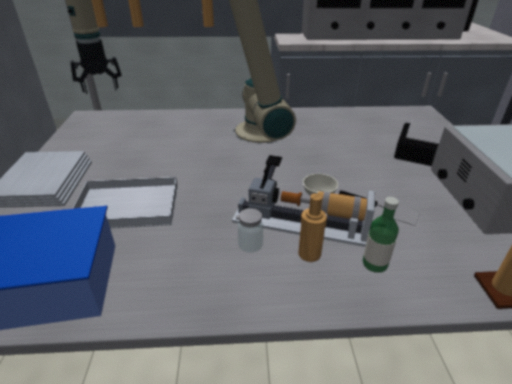

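View pics/top0.png

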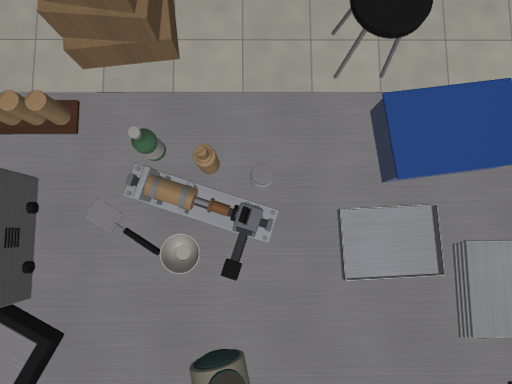

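The scene shows the clamp running roughly along world +y, from about (275,230) to (130,180) in the top picture. The trigger pad is at (232,264), on the robot's side. I'll fit the frame from the depth.

```bash
python3 - <<'E'
from h import *
img,d=get_image("top");cm=camera_model("top");K=np.array(cm["mtx"]);T=np.array(cm["world_from_camera"])
print(T[:3,3],K[0,0])
save("topz",cv2.resize(img[140:300,110:300],None,fx=4,fy=3.75,interpolation=cv2.INTER_CUBIC)[:600,:800])
v,u=np.mgrid[0:384,0:512]
P=np.stack([(u-K[0,2])/K[0,0]*d,-(v-K[1,2])/K[1,1]*d,-d,np.ones_like(d)],-1)@T.T
P=P[...,:3]; np.save("P.npy",P)
X,Y,Z=P[...,0],P[...,1],P[...,2]
box=(X>.4)&(X<.75)&(Y>-.15)&(Y<.32)
print("bench z",np.median(Z[(X>.3)&(X<.38)&(abs(Y)<.1)]))
m=silhouettes("clamp","top")
for q in m[:2]: print(q["score"],q["position"],q["mask"].sum())
M=m[0]["mask"]
pl=M&(Z>.006)&(Z<.02)&box
r=cv2.minAreaRect(np.float32(np.c_[X[pl],Y[pl]]*1000));print("plate",r,pl.sum())
p=M&box
r=cv2.minAreaRect(np.float32(np.c_[X[p],Y[p]]*1000));print("all",r)
for n in["trigger_pad","release_tip","head_top"]:
    pass
# pad: z 0.105-.125 region
q=box&(Z>.10)&(Z<.126)&(X<.49)&(Y<.08)
print("pad",q.sum(),P[q].mean(0));r=cv2.minAreaRect(np.float32(P[q][:,:2]*1000));print(r)
q=box&(Z>.15)&(Z<.19)&(X<.62)&(Y<.05)
print("lever",q.sum(),P[q].mean(0),P[q].max(0),P[q].min(0))
E
```

```text
[ 0.52895233 -0.03658735  1.04731361] 360.9252996317073
bench z -0.0011792419753051675
0.74 [231.8, 219.5] 3637
0.33 [167.8, 190.4] 2040
plate ((613.8330078125, 108.54852294921875), (438.8066711425781, 99.99543762207031), 71.53327178955078) 1904
all ((560.5333251953125, 125.98434448242188), (438.4105529785156, 213.50811767578125), 71.9278335571289)
pad 434 [0.44553611 0.01161796 0.11153853]
((452.48419189453125, 9.513267517089844), (43.6463737487793, 81.69718170166016), 71.245361328125)
lever 96 [ 0.57207822 -0.01674259  0.16945962] [ 0.59164997 -0.00579121  0.17763851] [ 0.55292311 -0.02751942  0.15006627]
```

View pics/topz.png

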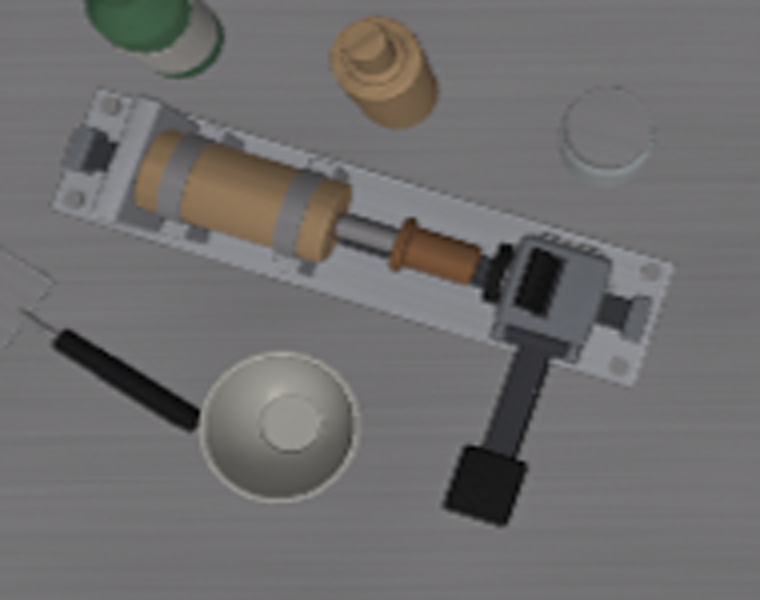

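```bash
python3 - <<'E'
from h import *
from scipy.spatial.transform import Rotation as R
q=manip.get_state()["ee_rot"];M=R.from_quat([q[1],q[2],q[3],q[0]]).as_matrix();print(M.round(3))
th=np.deg2rad(71.53);y=np.array([np.cos(th),np.sin(th)]);x=np.array([y[1],-y[0]]);c=np.array([.6138,.1085])
print("yc",y,"xc",x)
W=lambda a,b:(c+a*x+b*y).round(4)
print("head",W(0,-.145),"pad",W(-.14,-.145))
z=M[:2,2];print("tool z angle",np.degrees(np.arctan2(z[1],z[0])),"yc angle 71.5, xc -18.5")
# clamp-frame profile along handle
P=np.load("P.npy");X,Y,Z=P[...,0],P[...,1],P[...,2]
a=(np.stack([X,Y],-1)-c)@x;b=(np.stack([X,Y],-1)-c)@y
for lo in np.arange(-.20,.12,.006):
    s=(abs(a)<.012)&(b>=lo)&(b<lo+.006)&(Z<.25)
    if s.any():print(round(lo+.003,3),Z[s].max().round(3),Z[s].min().round(3))
for n,zr in(("bowl",(.476,.155)),("spare",(.71,.067)),("jar",(.665,-.064)),("bottle",(.747,.223))):
    w=np.array(zr)-c;print(n,(w@x).round(3),(w@y).round(3))
E
```

```text
[[-0.947  0.     0.321]
 [-0.321 -0.    -0.947]
 [ 0.    -1.     0.   ]]
yc [0.31680807 0.94848967] xc [ 0.94848967 -0.31680807]
head [ 0.5679 -0.029 ] pad [0.4351 0.0153]
tool z angle -71.27545878020334 yc angle 71.5, xc -18.5
-0.197 0.046 0.035
-0.191 0.044 0.036
-0.185 0.042 0.034
-0.179 0.11 0.035
-0.173 0.116 0.11
-0.167 0.117 0.112
-0.161 0.118 0.111
-0.155 0.117 0.111
-0.149 0.12 0.112
-0.143 0.144 0.116
-0.137 0.174 0.143
-0.131 0.176 0.17
-0.125 0.175 0.113
-0.119 0.114 0.111
-0.113 0.113 0.089
-0.107 0.107 0.101
-0.101 0.107 0.101
-0.095 0.045 0.039
-0.089 0.1 0.035
-0.083 0.101 0.09
-0.077 0.101 0.093
-0.071 0.1 0.092
-0.065 0.101 0.094
-0.059 0.103 0.089
-0.053 0.1 0.092
-0.047 0.101 0.091
-0.041 0.106 0.094
-0.035 0.108 0.089
-0.029 0.094 0.087
-0.023 0.094 0.038
-0.017 0.094 0.037
-0.011 0.095 0.038
-0.005 0.094 0.038
0.001 0.095 0.036
0.007 0.115 0.037
0.013 0.116 0.009
0.019 0.116 0.11
0.025 0.121 0.109
0.031 0.118 0.113
0.037 0.117 0.11
0.043 0.116 0.109
0.049 0.117 0.111
0.055 0.117 0.111
0.061 0.117 0.109
0.067 0.115 0.111
0.073 0.116 0.111
0.079 0.117 0.11
0.085 0.116 0.111
0.091 0.117 0.109
0.097 0.117 0.108
0.103 0.117 0.108
0.109 0.119 0.113
0.115 0.119 0.112
0.121 0.116 0.11
bowl -0.145 0.0
spare 0.104 -0.009
jar 0.103 -0.147
bottle 0.09 0.151
```

Request:
jog_arm:
  targets:
    - [0,[0.0205,0.0467,0],0.154]
    - [0,[0.0205,0.0467,0],0.154]
    - [0,[0.0205,0.0467,0],0.154]
    - [0,[0.0205,0.0467,0],0.154]
    - [0,[0.0205,0.0467,0],0.154]
    - [0,[0.0205,0.0467,0],0.151]
    - [0,[0.0205,0.0467,0],0]
    - [0,[0.0205,0.0467,0],0]
    - [0,[0.0205,0.0467,0],0]
    - [0,[0.0205,0.0467,0],0]
  force: 40

```text
clock: 2.75
position: [0.3901, -0.0761, 0.2487]
ee_rot: [-0.413, 0.413, -0.573, 0.574]
contact_force: [0.4, -0.8, 0.2]
width: -0.0001
```

Request:
jog_arm:
  targets:
    - [0,[0.0205,0.0467,0],0]
    - [0,[0.0205,0.0467,0],0]
    - [0,[0,0,0],0]
    - [0,[0,0,0],0]

```text
clock: 3.25
position: [0.4302, 0.0155, 0.2482]
ee_rot: [-0.413, 0.414, -0.574, 0.574]
contact_force: [0.4, 0.2, -0.1]
width: -0.0003
```

Request:
jog_arm:
  targets:
    - [0,[0,0,-0.05],0]
    - [0,[0,0,-0.05],0]
    - [0,[0,0,0],0]
    - [0,[0,0,0],0]

```text
clock: 3.75
position: [0.4317, 0.0147, 0.1498]
ee_rot: [-0.413, 0.412, -0.574, 0.575]
contact_force: [-0.6, 0.1, 0.1]
width: -0.0004
```

```bash
python3 - <<'E'
from h import *
img,d=get_image("top");save("t1",cv2.resize(img[140:300,110:300],None,fx=4,fy=3.75))
img,d=get_image("scene");save("s1",cv2.resize(img[100:260,190:400],None,fx=3.8,fy=3.7))
print(manip.get_state()["contact_force"],manip.get_state()["position"])
E
```

```text
[ 0.14342147 -0.81761639 -0.35308763] [0.43230759 0.01503664 0.15042735]
```

View pics/t1.png

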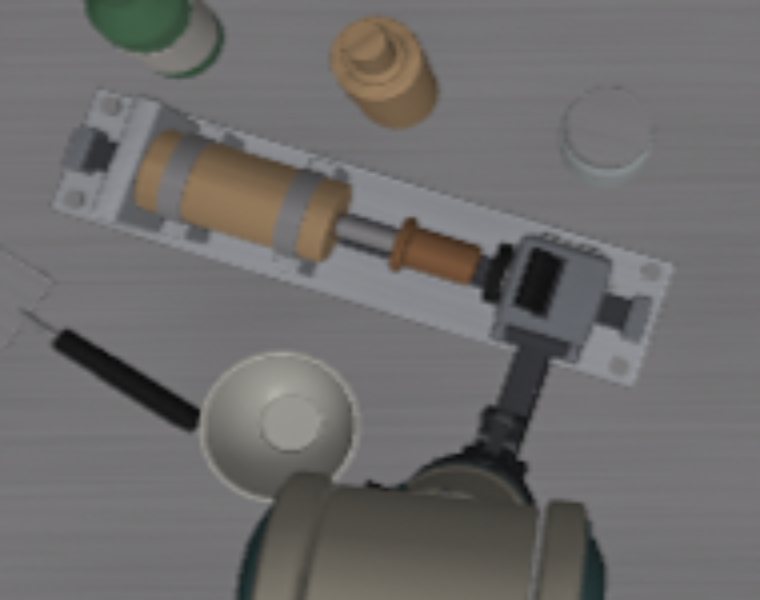

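View pics/s1.png

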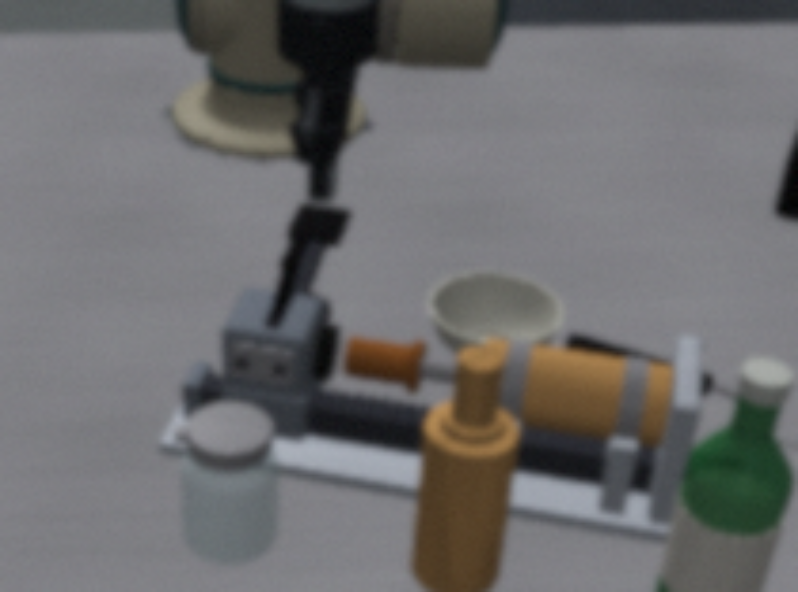

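The closed fingers are over the middle of the trigger pad (scene crop: tip (320,195), pad (320,225)). I'll start pressing in small steps.

Request:
jog_arm:
  targets:
    - [0,[0,0,-0.015],0]
    - [0,[0,0,-0.01],0]
    - [0,[0.001,0.003,-0.01],0]

```text
clock: 4.22
position: [0.4318, 0.0189, 0.1144]
ee_rot: [-0.413, 0.413, -0.574, 0.574]
contact_force: [-2.1, 0.6, 9.0]
width: -0.0003
```

Request:
jog_arm:
  targets:
    - [0,[0.001,0.003,-0.01],0]
    - [0,[0.001,0.003,-0.01],0]

```text
clock: 4.47
position: [0.435, 0.0251, 0.0945]
ee_rot: [-0.414, 0.412, -0.573, 0.575]
contact_force: [-0.4, -2.8, 7.0]
width: -0.0002
```

Request:
jog_arm:
  targets:
    - [0,[0.001,0.003,-0.008],0]

```text
clock: 4.6
position: [0.4364, 0.026, 0.087]
ee_rot: [-0.414, 0.414, -0.571, 0.575]
contact_force: [-2.4, -8.8, 15.7]
width: -0.0002
```

Request:
jog_arm:
  targets:
    - [0,[0.001,0.003,-0.004],0]

```text
clock: 4.72
position: [0.4374, 0.0284, 0.0834]
ee_rot: [-0.414, 0.414, -0.571, 0.576]
contact_force: [-4.3, -7.4, 17.4]
width: -0.0003
```

Request:
jog_arm:
  targets:
    - [0,[0.0005,0.0015,-0.003],0]

```text
clock: 4.85
position: [0.4383, 0.0294, 0.0809]
ee_rot: [-0.414, 0.414, -0.57, 0.576]
contact_force: [-4.2, -11.3, 22.1]
width: -0.0001
```

Request:
jog_arm:
  targets:
    - [0,[0,0.001,-0.002],0]

```text
clock: 4.97
position: [0.4389, 0.0299, 0.0795]
ee_rot: [-0.414, 0.414, -0.57, 0.576]
contact_force: [-4.3, -12.8, 25.4]
width: 0.0002
```

Request:
jog_arm:
  targets:
    - [0,[0,-0.003,-0.001],0]

```text
clock: 5.1
position: [0.439, 0.0291, 0.0789]
ee_rot: [-0.415, 0.412, -0.572, 0.576]
contact_force: [-3.9, 2.2, 26.2]
width: 0.0001
```

```bash
cat > look.py <<'E'
import sys
from h import *
th=np.deg2rad(71.53);y=np.array([np.cos(th),np.sin(th)]);x=np.array([y[1],-y[0]]);c=np.array([.6138,.1085])
def prof():
    img,d=get_image("top");cm=camera_model("top");K=np.array(cm["mtx"]);T=np.array(cm["world_from_camera"])
    v,u=np.mgrid[0:384,0:512]
    P=(np.stack([(u-K[0,2])/K[0,0]*d,-(v-K[1,2])/K[1,1]*d,-d,np.ones_like(d)],-1)@T.T)[...,:3]
    a=(P[...,:2]-c)@x;b=(P[...,:2]-c)@y;Z=P[...,2]
    s=(abs(a)<.010)&(Z>.085)&(Z<.126)&(abs(b)<.21)
    h=s&(Z>.105)&(b<-.02); print("head back edge b",np.percentile(b[s],0.5).round(4), "(start ~-.177)")
    ty=(abs(a)<.018)&(Z>.165)&(Z<.19)&(b<.05)
    print("lever tip b",b[ty].mean().round(4) if ty.any() else None)
    row="".join("%d:%d "%(round(lo*1000),round(Z[(abs(a)<.01)&(b>=lo)&(b<lo+.004)&(Z<.13)].max()*1000)) for lo in np.arange(-.12,.016,.004) if ((abs(a)<.01)&(b>=lo)&(b<lo+.004)&(Z<.13)).any())
    print(row)
    return img
n=sys.argv[1]
img=prof();save("t"+n,cv2.resize(img[140:300,110:300],None,fx=4,fy=3.75))
s=manip.get_state();print(s["clock"],s["position"].round(4),s["contact_force"].round(1))
w=s["position"][:2]-c;print("tcp clamp",(w@x).round(4),(w@y).round(4))
E
python3 look.py 2
```

```text
head back edge b -0.1637 (start ~-.177)
lever tip b -0.1209
-112:116 -108:117 -104:114 -100:109 -96:107 -92:109 -88:105 -84:99 -80:100 -76:101 -72:100 -68:101 -64:102 -60:104 -56:100 -52:100 -48:102 -44:103 -40:105 -36:106 -32:94 -28:94 -24:94 -20:94 -16:93 -12:95 -8:93 -4:93 0:93 4:114 8:116 12:116 
5.15 [0.439  0.0292 0.0789] [-4.5 -1.6 26.6]
tcp clamp -0.1407 -0.1306
```

View pics/t2.png

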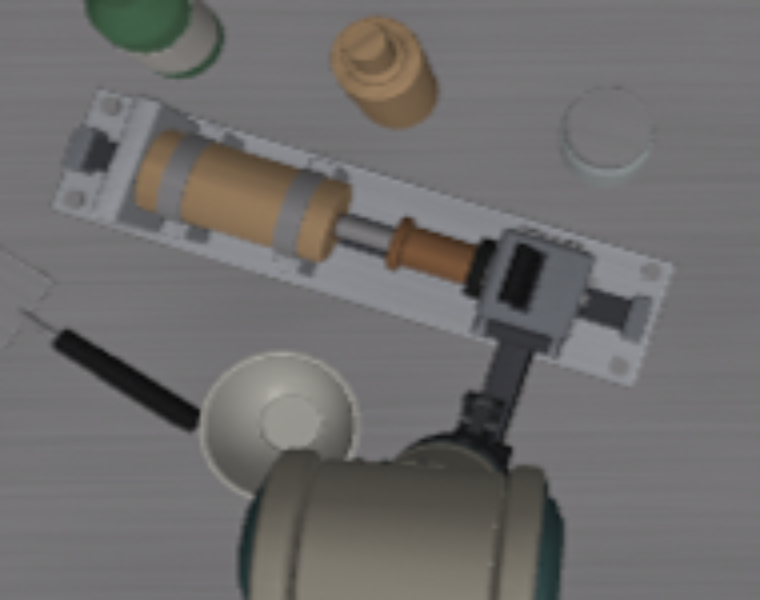

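Head is at about 13 mm with the trigger nearly full down; the handle has moved in by 2–3 mm. Lifting for the ratchet to settle, then the next stroke.

Request:
jog_arm:
  targets:
    - [0,[0,0,0.03],0]
    - [0,[-0.0017,-0.005,0.032],0]
    - [0,[0,0,0],0]
    - [0,[0,0,0],0]

```text
clock: 5.65
position: [0.4342, 0.0253, 0.1371]
ee_rot: [-0.413, 0.413, -0.574, 0.574]
contact_force: [-0.4, -0.0, -0.6]
width: 0.0
```

```bash
python3 look.py 3
```

```text
head back edge b -0.1626 (start ~-.177)
lever tip b -0.1209
-112:117 -108:116 -104:114 -100:107 -96:107 -92:107 -88:106 -84:102 -80:100 -76:102 -72:101 -68:100 -64:101 -60:100 -56:100 -52:100 -48:100 -44:101 -40:107 -36:106 -32:95 -28:96 -24:92 -20:94 -16:92 -12:93 -8:93 -4:94 0:92 4:112 8:118 12:115 
5.7 [0.4338 0.0254 0.1367] [-0.6 -0.3 -0.1]
tcp clamp -0.1444 -0.1358
```

Request:
jog_arm:
  targets:
    - [0,[0,0,-0.015],0]
    - [0,[0.001,0.003,-0.012],0]
    - [0,[0.001,0.003,-0.012],0]
    - [0,[0.001,0.003,-0.01],0]

```text
clock: 6.2
position: [0.4383, 0.0326, 0.0889]
ee_rot: [-0.413, 0.414, -0.572, 0.575]
contact_force: [-1.4, -6.2, 17.1]
width: 0.0
```

Request:
jog_arm:
  targets:
    - [0,[0.001,0.002,-0.008],0]

```text
clock: 6.32
position: [0.4405, 0.034, 0.0814]
ee_rot: [-0.414, 0.414, -0.571, 0.576]
contact_force: [-1.1, -9.5, 22.6]
width: -0.0001
```

Request:
jog_arm:
  targets:
    - [0,[0,0.001,-0.004],0]
    - [0,[0,0,0],0]

```text
clock: 6.58
position: [0.4417, 0.0348, 0.0788]
ee_rot: [-0.415, 0.413, -0.57, 0.576]
contact_force: [-2.5, -8.6, 26.9]
width: 0.0002
```

```bash
python3 look.py 4
```

```text
head back edge b -0.1539 (start ~-.177)
lever tip b -0.1113
-104:115 -100:116 -96:115 -92:113 -88:108 -84:108 -80:107 -76:101 -72:102 -68:100 -64:100 -60:103 -56:101 -52:102 -48:101 -44:100 -40:100 -36:101 -32:104 -28:107 -24:104 -20:93 -16:93 -12:92 -8:93 -4:93 0:94 4:114 8:115 12:116 
6.625 [0.4417 0.0349 0.0789] [-3.5 -9.1 26.9]
tcp clamp -0.1399 -0.1244
```

Request:
jog_arm:
  targets:
    - [0,[0,0,0.03],0]
    - [0,[-0.001,-0.002,0.031],0]
    - [0,[0,0,0],0]
    - [0,[0,0,0],0]

```text
clock: 7.12
position: [0.4364, 0.0355, 0.1361]
ee_rot: [0.412, -0.414, 0.574, -0.573]
contact_force: [-0.0, -0.2, -0.0]
width: 0.0001
```

```bash
python3 look.py 5
```

```text
head back edge b -0.1529 (start ~-.177)
lever tip b -0.1113
-104:116 -100:118 -96:116 -92:112 -88:107 -84:107 -80:109 -76:101 -72:99 -68:100 -64:101 -60:99 -56:100 -52:101 -48:102 -44:101 -40:100 -36:100 -32:104 -28:104 -24:104 -20:92 -16:93 -12:95 -8:93 -4:95 0:94 4:112 8:117 12:116 
7.175 [0.4363 0.0355 0.1358] [-0.3 -0.1 -0.4]
tcp clamp -0.1453 -0.1255
```

Each stroke gains one tooth (lever tip at -0.131, -0.121, -0.111). On to stroke 3.

Request:
jog_arm:
  targets:
    - [0,[0,0,-0.015],0]
    - [0,[0.001,0.003,-0.012],0]
    - [0,[0.001,0.003,-0.012],0]
    - [0,[0.001,0.003,-0.01],0]

```text
clock: 7.68
position: [0.441, 0.0425, 0.0887]
ee_rot: [-0.413, 0.414, -0.572, 0.575]
contact_force: [-2.1, -7.0, 15.5]
width: -0.0001
```

Request:
jog_arm:
  targets:
    - [0,[0.001,0.001,-0.008],0]

```text
clock: 7.8
position: [0.4432, 0.0434, 0.0812]
ee_rot: [-0.414, 0.414, -0.571, 0.575]
contact_force: [-1.1, -5.4, 23.1]
width: 0.0001
```

Request:
jog_arm:
  targets:
    - [0,[0,0,-0.004],0]
    - [0,[0,0,0],0]

```text
clock: 8.05
position: [0.4443, 0.044, 0.0786]
ee_rot: [-0.415, 0.412, -0.572, 0.576]
contact_force: [-3.7, -4.3, 27.3]
width: -0.0001
```

Request:
jog_arm:
  targets:
    - [0,[0,0,0.03],0]
    - [0,[-0.001,-0.001,0.031],0]
    - [0,[0,0,0],0]
    - [0,[0,0,0],0]

```text
clock: 8.55
position: [0.4394, 0.0445, 0.136]
ee_rot: [0.412, -0.414, 0.574, -0.573]
contact_force: [-0.2, -0.5, -0.6]
width: -0.0002
```

```bash
python3 look.py 6
```

```text
head back edge b -0.1432 (start ~-.177)
lever tip b -0.101
-120:115 -116:124 -112:129 -92:117 -88:117 -84:115 -80:106 -76:110 -72:107 -68:104 -64:100 -60:100 -56:99 -52:102 -48:103 -44:101 -40:100 -36:101 -32:100 -28:101 -24:103 -20:109 -16:105 -12:92 -8:93 -4:93 0:93 4:113 8:117 12:116 
8.6 [0.4392 0.0445 0.1357] [-0.3  0.5 -0.4]
tcp clamp -0.1453 -0.1161
```

Request:
jog_arm:
  targets:
    - [0,[0,0,-0.015],0]
    - [0,[0.001,0.003,-0.012],0]
    - [0,[0.001,0.003,-0.012],0]
    - [0,[0.001,0.003,-0.01],0]

```text
clock: 9.1
position: [0.4441, 0.0517, 0.0888]
ee_rot: [-0.413, 0.414, -0.572, 0.575]
contact_force: [-1.2, -6.7, 15.9]
width: 0.0002
```

Request:
jog_arm:
  targets:
    - [0,[0.001,0.001,-0.008],0]

```text
clock: 9.22
position: [0.4462, 0.0526, 0.0812]
ee_rot: [-0.414, 0.413, -0.572, 0.575]
contact_force: [-1.2, -6.3, 22.6]
width: -0.0
```

Request:
jog_arm:
  targets:
    - [0,[0,0,-0.004],0]
    - [0,[0,0,0],0]

```text
clock: 9.48
position: [0.4473, 0.0532, 0.0787]
ee_rot: [-0.415, 0.412, -0.572, 0.576]
contact_force: [-3.2, -3.6, 27.7]
width: 0.0002
```

Request:
jog_arm:
  targets:
    - [0,[0,0,0.03],0]
    - [0,[-0.001,-0.001,0.031],0]
    - [0,[0,0,0],0]
    - [0,[0,0,0],0]

```text
clock: 9.98
position: [0.4423, 0.0534, 0.1359]
ee_rot: [0.412, -0.414, 0.574, -0.573]
contact_force: [-0.4, -0.7, 0.1]
width: -0.0
```

```bash
python3 look.py 7
```

```text
head back edge b -0.1342 (start ~-.177)
lever tip b -0.091
-120:116 -116:117 -112:118 -108:120 -104:129 -80:116 -76:117 -72:111 -68:107 -64:108 -60:107 -56:101 -52:100 -48:101 -44:102 -40:100 -36:99 -32:101 -28:101 -24:102 -20:101 -16:101 -12:105 -8:106 -4:106 0:95 4:113 8:116 12:116 
10.025 [0.4422 0.0534 0.1357] [ 0.4  0.3 -0.6]
tcp clamp -0.1453 -0.1066
```

View pics/t7.png

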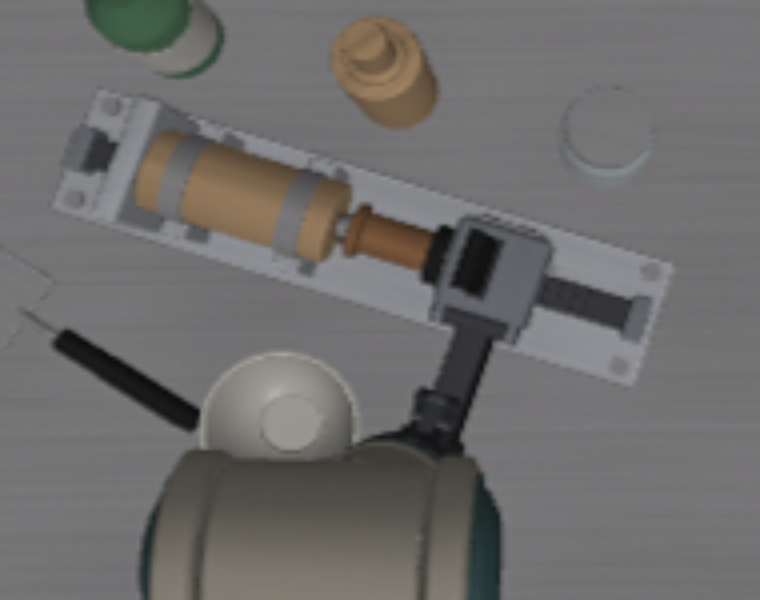

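About 5–8 mm is left (top crop: tang visible at (342,228)). On this stroke the trigger should go stiff early, so I'm using finer steps.

Request:
jog_arm:
  targets:
    - [0,[0,0,-0.015],0]
    - [0,[0.001,0.003,-0.012],0]
    - [0,[0.001,0.003,-0.01],0]

```text
clock: 10.4
position: [0.4442, 0.0571, 0.1001]
ee_rot: [-0.412, 0.416, -0.573, 0.574]
contact_force: [-3.8, -8.5, 17.4]
width: -0.0003
```

Request:
jog_arm:
  targets:
    - [0,[0.001,0.002,-0.004],0]

```text
clock: 10.52
position: [0.4452, 0.0586, 0.0962]
ee_rot: [-0.412, 0.416, -0.572, 0.574]
contact_force: [-5.4, -11.5, 17.2]
width: 0.0002
```

Request:
jog_arm:
  targets:
    - [0,[0.0005,0.001,-0.003],0]

```text
clock: 10.65
position: [0.4459, 0.0597, 0.0934]
ee_rot: [-0.412, 0.416, -0.572, 0.574]
contact_force: [-3.1, -4.4, 14.7]
width: 0.0005
```

Request:
jog_arm:
  targets:
    - [0,[0,0,-0.002],0]

```text
clock: 10.78
position: [0.4465, 0.0605, 0.0914]
ee_rot: [-0.412, 0.415, -0.573, 0.574]
contact_force: [-3.7, -6.4, 13.6]
width: 0.0003
```

Request:
jog_arm:
  targets:
    - [0,[0.0005,0,-0.002],0]

```text
clock: 10.9
position: [0.447, 0.0606, 0.0895]
ee_rot: [-0.412, 0.415, -0.573, 0.574]
contact_force: [-2.8, -5.3, 14.7]
width: 0.0001
```

Request:
jog_arm:
  targets:
    - [0,[0,0,-0.002],0]

```text
clock: 11.02
position: [0.4474, 0.0609, 0.0877]
ee_rot: [-0.413, 0.414, -0.573, 0.574]
contact_force: [-2.8, -4.8, 16.4]
width: 0.0
```

Request:
jog_arm:
  targets:
    - [0,[0,0,-0.002],0]

```text
clock: 11.15
position: [0.4479, 0.061, 0.086]
ee_rot: [-0.413, 0.414, -0.573, 0.575]
contact_force: [-2.4, -4.3, 16.7]
width: -0.0001
```

Request:
jog_arm:
  targets:
    - [0,[0,0,-0.001],0]

```text
clock: 11.28
position: [0.4481, 0.0611, 0.0851]
ee_rot: [-0.413, 0.414, -0.573, 0.575]
contact_force: [-3.2, -3.3, 17.9]
width: 0.0001
```

```bash
python3 look.py 8
```

```text
head back edge b -0.1263 (start ~-.177)
lever tip b -0.0806
-120:118 -116:116 -112:116 -108:117 -104:117 -100:120 -96:129 -72:115 -68:116 -64:111 -60:107 -56:108 -52:108 -48:99 -44:101 -40:102 -36:100 -32:101 -28:100 -24:101 -20:102 -16:101 -12:103 -8:101 -4:105 0:106 4:112 8:117 12:115 
11.325 [0.4481 0.0611 0.0851] [-1.9 -5.  18.3]
tcp clamp -0.1421 -0.0975
```

View pics/t8.png

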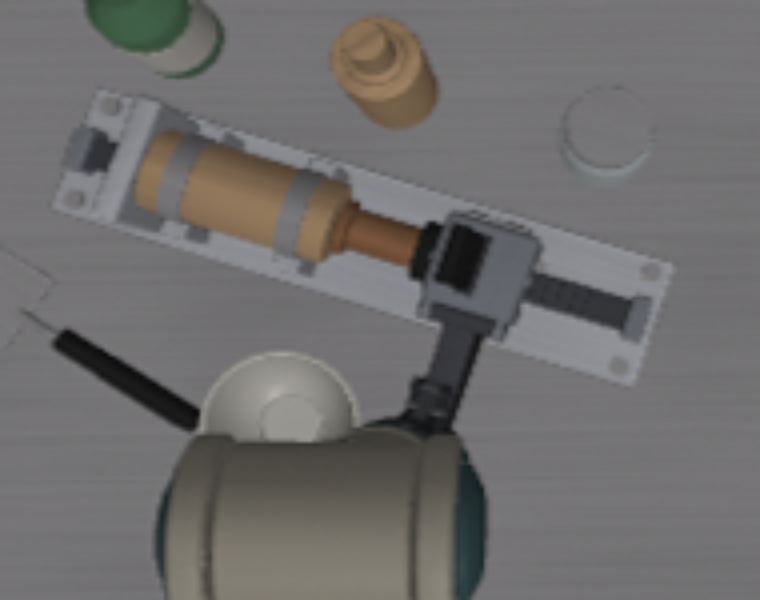

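Top crop shows the collar at or very near the roller end (345,230), but there's no stiff stop yet. Continuing.

Request:
jog_arm:
  targets:
    - [0,[0,0,-0.002],0]

```text
clock: 11.45
position: [0.4486, 0.0612, 0.0834]
ee_rot: [-0.414, 0.413, -0.572, 0.575]
contact_force: [-2.4, -4.7, 19.1]
width: 0.0001
```

Request:
jog_arm:
  targets:
    - [0,[0,0,-0.002],0]

```text
clock: 11.58
position: [0.4491, 0.0613, 0.0817]
ee_rot: [-0.414, 0.413, -0.572, 0.575]
contact_force: [-2.3, -3.2, 20.7]
width: 0.0001
```

Request:
jog_arm:
  targets:
    - [0,[0,0,-0.001],0]

```text
clock: 11.7
position: [0.4494, 0.0615, 0.0809]
ee_rot: [-0.414, 0.413, -0.572, 0.575]
contact_force: [-2.8, -3.1, 22.8]
width: 0.0
```

Request:
jog_arm:
  targets:
    - [0,[0,0,-0.001],0]

```text
clock: 11.82
position: [0.4496, 0.0616, 0.0803]
ee_rot: [-0.414, 0.412, -0.572, 0.575]
contact_force: [-2.3, -2.4, 25.6]
width: -0.0001
```

Request:
jog_arm:
  targets:
    - [0,[0,0,-0.001],0]

```text
clock: 11.95
position: [0.4498, 0.0617, 0.0796]
ee_rot: [-0.414, 0.412, -0.572, 0.575]
contact_force: [-2.8, -2.2, 28.6]
width: 0.0002
```

Request:
jog_arm:
  targets:
    - [0,[0,0,0.03],0]
    - [0,[-0.0005,-0.001,0.029],0]
    - [0,[0,0,0],0]
    - [0,[0,0,0],0]

```text
clock: 12.45
position: [0.4458, 0.0614, 0.1349]
ee_rot: [0.412, -0.414, 0.574, -0.573]
contact_force: [0.0, 0.8, -0.7]
width: -0.0002
```

```bash
python3 look.py 9
```

```text
head back edge b -0.1246 (start ~-.177)
lever tip b -0.0806
-120:117 -116:116 -112:116 -108:118 -104:117 -100:116 -96:127 -92:130 -72:118 -68:115 -64:114 -60:108 -56:108 -52:108 -48:101 -44:101 -40:99 -36:101 -32:100 -28:102 -24:102 -20:99 -16:100 -12:100 -8:102 -4:105 0:105 4:113 8:114 12:115 
12.5 [0.4456 0.0614 0.1347] [ 0.4  0.1 -0.2]
tcp clamp -0.1446 -0.098
```

Request:
jog_arm:
  targets:
    - [0,[0,0,-0.015],0]
    - [0,[0.0005,0.001,-0.005],0]

```text
clock: 12.75
position: [0.4464, 0.0619, 0.1154]
ee_rot: [0.412, -0.414, 0.574, -0.573]
contact_force: [-3.9, -2.4, 13.0]
width: 0.0001
```

Request:
jog_arm:
  targets:
    - [0,[0,0,-0.002],0]

```text
clock: 12.88
position: [0.4463, 0.0619, 0.114]
ee_rot: [0.412, -0.414, 0.574, -0.573]
contact_force: [-3.7, -1.5, 14.0]
width: -0.0001
```

Request:
jog_arm:
  targets:
    - [0,[0,0,-0.001],0]

```text
clock: 13.0
position: [0.4464, 0.0619, 0.1135]
ee_rot: [0.412, -0.414, 0.574, -0.573]
contact_force: [-2.6, -1.5, 14.3]
width: 0.0001
```

Request:
jog_arm:
  targets:
    - [0,[0,0,-0.002],0]

```text
clock: 13.12
position: [0.4463, 0.062, 0.1118]
ee_rot: [0.412, -0.414, 0.574, -0.574]
contact_force: [-5.0, -0.8, 16.1]
width: 0.0001
```

Request:
jog_arm:
  targets:
    - [0,[0,0,-0.002],0]

```text
clock: 13.25
position: [0.4464, 0.062, 0.11]
ee_rot: [0.412, -0.414, 0.574, -0.574]
contact_force: [-4.9, 0.1, 18.3]
width: -0.0003
```

Request:
jog_arm:
  targets:
    - [0,[0,0,-0.0015],0]

```text
clock: 13.38
position: [0.4465, 0.0622, 0.1087]
ee_rot: [0.412, -0.414, 0.574, -0.574]
contact_force: [-5.4, -0.5, 20.2]
width: 0.0001
```

Request:
jog_arm:
  targets:
    - [0,[0,0,-0.0015],0]

```text
clock: 13.5
position: [0.4466, 0.0625, 0.1073]
ee_rot: [0.413, -0.413, 0.574, -0.573]
contact_force: [-5.7, 1.1, 20.0]
width: 0.0001
```

Request:
jog_arm:
  targets:
    - [0,[0.0003,0.001,-0.0015],0]

```text
clock: 13.62
position: [0.4467, 0.063, 0.1058]
ee_rot: [0.412, -0.414, 0.574, -0.574]
contact_force: [-5.8, -2.5, 20.2]
width: 0.0003
```

Request:
jog_arm:
  targets:
    - [0,[0.0003,0.001,-0.0015],0]

```text
clock: 13.75
position: [0.4469, 0.0632, 0.1044]
ee_rot: [-0.412, 0.415, -0.573, 0.574]
contact_force: [-7.1, -6.5, 22.3]
width: 0.0
```

Request:
jog_arm:
  targets:
    - [0,[0,0.001,-0.0015],0]

```text
clock: 13.88
position: [0.447, 0.0634, 0.1031]
ee_rot: [-0.412, 0.415, -0.573, 0.574]
contact_force: [-6.6, -9.1, 23.6]
width: -0.0002
```

Request:
jog_arm:
  targets:
    - [0,[0,0,-0.001],0]

```text
clock: 14.0
position: [0.4471, 0.0633, 0.1022]
ee_rot: [-0.412, 0.415, -0.573, 0.574]
contact_force: [-6.2, -6.9, 25.3]
width: -0.0004
```

Request:
jog_arm:
  targets:
    - [0,[0,-0.001,-0.001],0]

```text
clock: 14.12
position: [0.4471, 0.0631, 0.1014]
ee_rot: [-0.412, 0.415, -0.573, 0.574]
contact_force: [-7.1, -1.4, 25.6]
width: 0.0001
```

Request:
jog_arm:
  targets:
    - [0,[0,0,-0.001],0]

```text
clock: 14.25
position: [0.4472, 0.0631, 0.1006]
ee_rot: [-0.412, 0.414, -0.573, 0.574]
contact_force: [-7.4, -3.5, 27.0]
width: -0.0001
```

Request:
jog_arm:
  targets:
    - [0,[0,0,-0.001],0]

```text
clock: 14.38
position: [0.4473, 0.0632, 0.0997]
ee_rot: [-0.413, 0.414, -0.573, 0.574]
contact_force: [-7.2, -4.2, 27.3]
width: -0.0002
```

```bash
python3 look.py 10; python3 - <<'E'
from h import *
img,d=get_image("scene");save("s10",cv2.resize(img[160:250,220:380],None,fx=5,fy=5,interpolation=cv2.INTER_CUBIC))
E
```

```text
head back edge b -0.1235 (start ~-.177)
lever tip b -0.0815
-120:115 -116:116 -112:116 -108:114 -104:116 -100:116 -96:121 -92:129 -72:115 -68:117 -64:116 -60:106 -56:107 -52:108 -48:105 -44:102 -40:101 -36:99 -32:99 -28:102 -24:101 -20:101 -16:98 -12:102 -8:102 -4:105 0:105 4:109 8:115 12:116 
14.425 [0.4473 0.0632 0.0996] [-7.7 -5.  27.1]
tcp clamp -0.1435 -0.0957
```

View pics/t10.png

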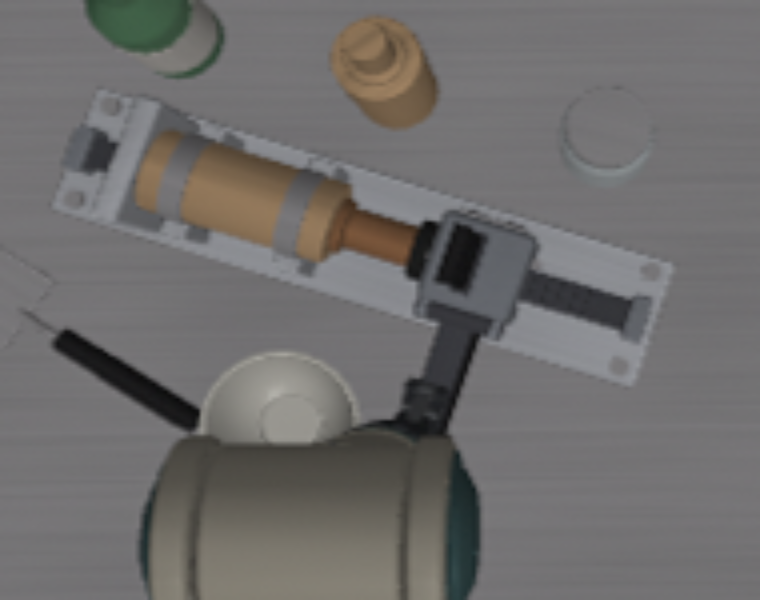

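View pics/s10.png

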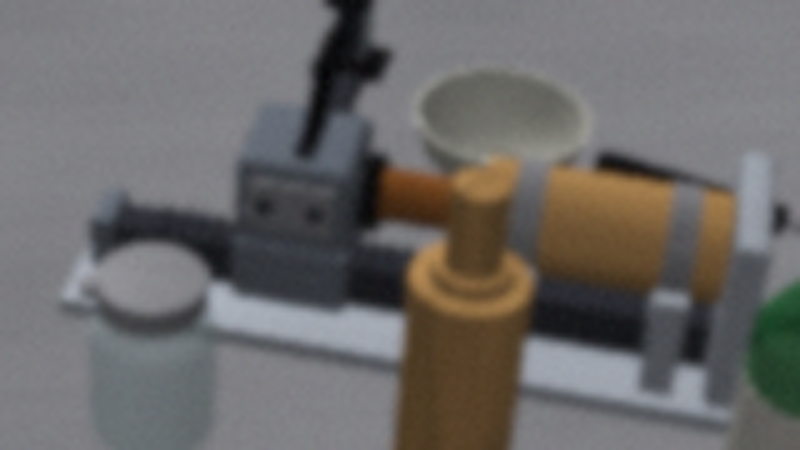

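Request:
jog_arm:
  targets:
    - [0,[0,0,-0.0015],0]

```text
clock: 14.6
position: [0.4474, 0.0632, 0.0984]
ee_rot: [-0.413, 0.414, -0.573, 0.574]
contact_force: [-7.1, -4.3, 30.1]
width: -0.0003
```

Request:
jog_arm:
  targets:
    - [0,[0,0,-0.0015],0]
    - [0,[0,0,0],0]

```text
clock: 14.85
position: [0.4477, 0.0632, 0.0971]
ee_rot: [-0.413, 0.414, -0.573, 0.574]
contact_force: [-7.5, -3.3, 30.5]
width: 0.0001
```

```bash
python3 look.py 11
```

```text
head back edge b -0.1235 (start ~-.177)
lever tip b -0.0815
-120:116 -116:117 -112:116 -108:116 -104:116 -100:116 -96:121 -92:130 -72:114 -68:118 -64:114 -60:107 -56:108 -52:109 -48:104 -44:100 -40:100 -36:100 -32:99 -28:102 -24:101 -20:103 -16:102 -12:99 -8:101 -4:104 0:106 4:112 8:117 12:114 
14.9 [0.4476 0.0632 0.0972] [-7.4 -4.2 29.9]
tcp clamp -0.1432 -0.0956
```

The head stayed put while the trigger went stiff at 30 N, far earlier in its stroke than before, so the handle is home. I'll lift and go over the lever on the roller side.

Request:
jog_arm:
  targets:
    - [0,[0,0,0.03],0]
    - [0,[0,0,0.06],0]
    - [0,[0,0,0.06],0]
    - [0,[0.05,-0.0007,0],0]
    - [0,[0.05,-0.0007,0],0]
    - [0,[0.05,-0.0007,0],0]
    - [0,[0,0,0],0]
    - [0,[0,0,0],0]

```text
clock: 15.9
position: [0.5968, 0.0622, 0.2429]
ee_rot: [0.412, -0.414, 0.575, -0.573]
contact_force: [-0.2, 0.1, -0.1]
width: 0.0001
```

```bash
python3 look.py 12;python3 - <<'E'
from h import *
img,d=get_image("scene");save("s12",cv2.resize(img[100:250,220:380],None,fx=4,fy=4,interpolation=cv2.INTER_CUBIC))
E
```

```text
head back edge b -0.1243 (start ~-.177)
lever tip b -0.0814
-120:116 -116:117 -112:117 -108:117 -104:117 -100:116 -96:122 -92:130 -72:119 -68:115 -64:114 -60:95 
15.95 [0.5965 0.0623 0.2436] [ 0.5 -0.5 -0.2]
tcp clamp -0.0018 -0.0493
```

View pics/s12.png

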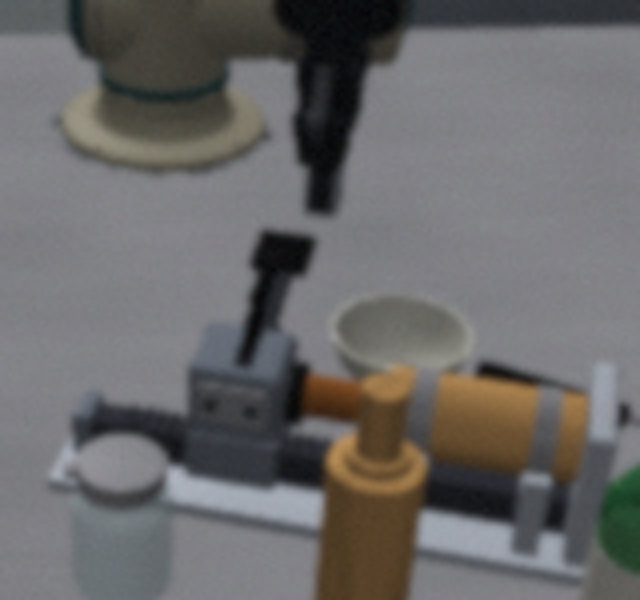

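View pics/t12.png

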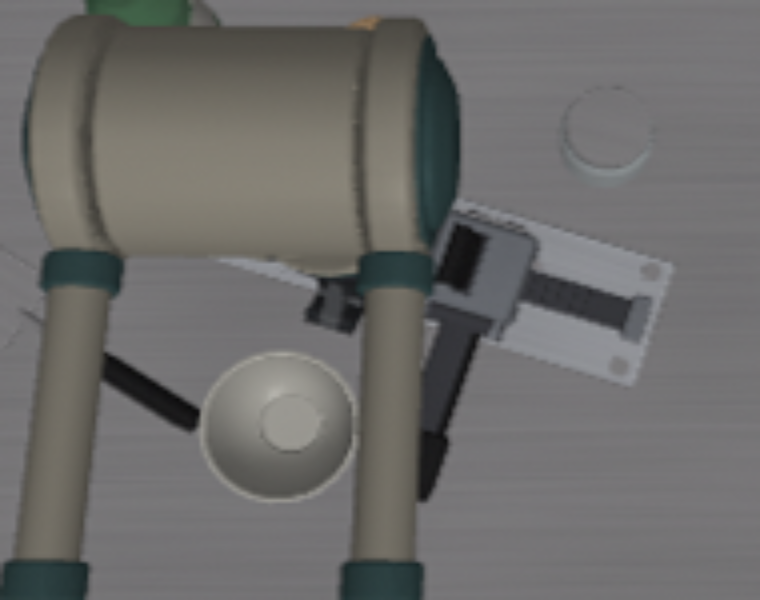

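Request:
jog_arm:
  targets:
    - [0,[0,0,-0.04],0]
    - [0,[0,0,-0.036],0]
    - [0,[0,0,0],0]

```text
clock: 16.38
position: [0.5947, 0.0623, 0.1666]
ee_rot: [0.411, -0.415, 0.575, -0.572]
contact_force: [0.1, 0.3, 0.6]
width: -0.0001
```

Request:
jog_arm:
  targets:
    - [0,[-0.0032,-0.0095,0],0]
    - [0,[-0.0032,-0.0095,0],0]

```text
clock: 16.62
position: [0.5925, 0.0429, 0.171]
ee_rot: [-0.414, 0.412, -0.573, 0.575]
contact_force: [0.7, 2.4, 2.7]
width: -0.0003
```

Request:
jog_arm:
  targets:
    - [0,[-0.0025,-0.0076,0],0]

```text
clock: 16.75
position: [0.5902, 0.0356, 0.1709]
ee_rot: [-0.415, 0.411, -0.574, 0.575]
contact_force: [0.3, 3.5, 2.6]
width: 0.0
```

Request:
jog_arm:
  targets:
    - [0,[-0.0025,-0.0076,0],0]

```text
clock: 16.88
position: [0.5876, 0.028, 0.1702]
ee_rot: [-0.414, 0.412, -0.574, 0.574]
contact_force: [2.3, 4.4, 1.7]
width: 0.0003
```

Request:
jog_arm:
  targets:
    - [0,[-0.0025,-0.0076,0],0]

```text
clock: 17.0
position: [0.5851, 0.0208, 0.1693]
ee_rot: [-0.414, 0.412, -0.574, 0.574]
contact_force: [4.2, 5.1, -0.3]
width: -0.0003
```

Request:
jog_arm:
  targets:
    - [0,[-0.0025,-0.0076,0],0]

```text
clock: 17.12
position: [0.5825, 0.0134, 0.1688]
ee_rot: [0.414, -0.412, 0.574, -0.574]
contact_force: [3.5, 4.6, -1.9]
width: -0.0004
```

Request:
jog_arm:
  targets:
    - [0,[-0.0025,-0.0076,0],0]

```text
clock: 17.25
position: [0.5799, 0.0058, 0.1687]
ee_rot: [0.414, -0.412, 0.574, -0.574]
contact_force: [3.2, 5.1, -0.8]
width: -0.0
```

```bash
python3 look.py 13;python3 - <<'E'
from h import *
img,d=get_image("scene");save("s13",cv2.resize(img[100:250,220:380],None,fx=4,fy=4,interpolation=cv2.INTER_CUBIC))
E
```

```text
head back edge b 0.054 (start ~-.177)
lever tip b None

17.3 [0.5795 0.0047 0.1688] [3.4 2.7 3.3]
tcp clamp 0.0004 -0.1093
```

View pics/s13.png

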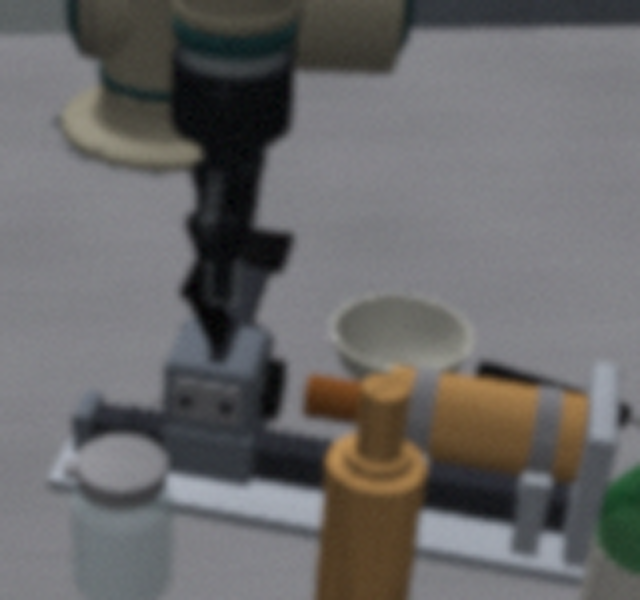

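The lever is over and the head is sliding back off the handle (scene crop: jaw pad at (275,390), handle end at (310,397)). Continuing to the stop.

Request:
jog_arm:
  targets:
    - [0,[-0.0025,-0.0076,0],0]
    - [0,[-0.0025,-0.0076,0],0]

```text
clock: 17.6
position: [0.5748, -0.0091, 0.1689]
ee_rot: [0.414, -0.412, 0.574, -0.574]
contact_force: [2.8, 5.6, -0.2]
width: -0.0006
```

Request:
jog_arm:
  targets:
    - [0,[-0.0019,-0.0057,0],0]

```text
clock: 17.73
position: [0.5728, -0.0151, 0.1689]
ee_rot: [0.414, -0.412, 0.574, -0.574]
contact_force: [2.6, 5.6, 0.4]
width: 0.0
```

Request:
jog_arm:
  targets:
    - [0,[-0.0016,-0.0047,0],0]

```text
clock: 17.85
position: [0.5712, -0.0198, 0.1689]
ee_rot: [0.414, -0.412, 0.574, -0.574]
contact_force: [2.8, 4.4, 0.2]
width: 0.0002
```

Request:
jog_arm:
  targets:
    - [0,[-0.0013,-0.0038,0],0]

```text
clock: 17.98
position: [0.5699, -0.0236, 0.1689]
ee_rot: [0.414, -0.412, 0.574, -0.574]
contact_force: [2.8, 4.8, 0.3]
width: 0.0001
```

Request:
jog_arm:
  targets:
    - [0,[-0.001,-0.0028,0],0]

```text
clock: 18.1
position: [0.5689, -0.0265, 0.169]
ee_rot: [0.414, -0.412, 0.574, -0.574]
contact_force: [2.9, 5.0, 0.8]
width: 0.0003
```

Request:
jog_arm:
  targets:
    - [0,[-0.001,-0.0028,0],0]

```text
clock: 18.23
position: [0.568, -0.0292, 0.169]
ee_rot: [0.414, -0.412, 0.574, -0.574]
contact_force: [3.5, 5.2, 0.0]
width: 0.0003
```

Request:
jog_arm:
  targets:
    - [0,[-0.001,-0.0028,0],0]

```text
clock: 18.35
position: [0.5676, -0.0305, 0.169]
ee_rot: [0.415, -0.411, 0.575, -0.573]
contact_force: [5.1, 10.8, -0.9]
width: -0.0
```

Request:
jog_arm:
  targets:
    - [0,[-0.001,-0.0028,0],0]

```text
clock: 18.48
position: [0.5675, -0.0309, 0.169]
ee_rot: [0.416, -0.409, 0.576, -0.573]
contact_force: [8.3, 17.5, -1.9]
width: 0.0
```

Request:
jog_arm:
  targets:
    - [0,[-0.0006,-0.0019,0],0]

```text
clock: 18.6
position: [0.5674, -0.031, 0.169]
ee_rot: [0.417, -0.408, 0.577, -0.572]
contact_force: [9.2, 20.7, -1.6]
width: 0.0003
```

```bash
python3 look.py 14;python3 - <<'E'
from h import *
img,d=get_image("scene");save("s14",cv2.resize(img[100:250,220:380],None,fx=4,fy=4,interpolation=cv2.INTER_CUBIC))
E
```

```text
head back edge b -0.0198 (start ~-.177)
lever tip b None
-24:98 -20:103 -16:98 -12:101 -8:99 -4:105 0:108 4:114 8:114 12:114 
18.65 [ 0.5674 -0.031   0.169 ] [ 9.  18.4 -0.2]
tcp clamp 0.0002 -0.147
```

View pics/s14.png

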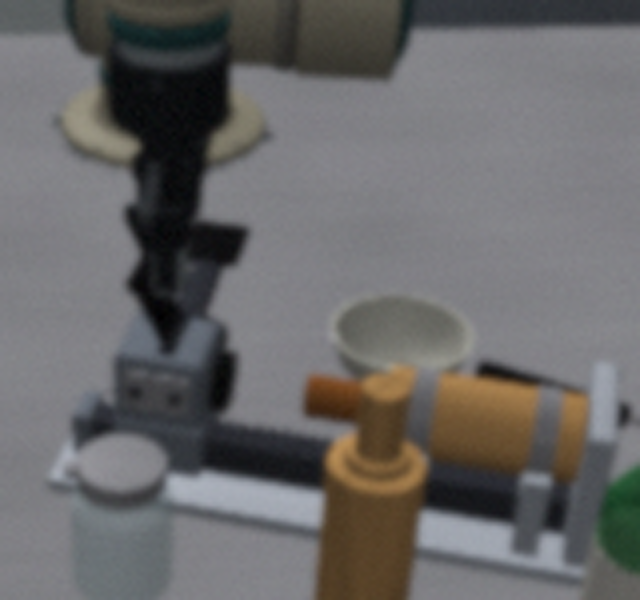

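At the stop: the force rose from 5 to about 20 N with no motion. Backing off.

Request:
jog_arm:
  targets:
    - [0,[0.003,0.0095,0],0]
    - [0,[0.004,0.012,0],0]
    - [0,[0.005,0.014,0],0]
    - [0,[0,0,0.05],0]
    - [0,[0,0,0.05],0]
    - [0,[-0.04,-0.01,0.02],0]
    - [0,[-0.05,-0.02,0],0]
    - [0,[-0.05,-0.03,0],0]
    - [0,[-0.04,-0.03,0],0]
    - [0,[0,0,0],0]

```text
clock: 19.95
position: [0.3933, -0.093, 0.2885]
ee_rot: [0.411, -0.413, 0.575, -0.574]
contact_force: [-0.1, 0.3, 0.0]
width: -0.0
```

Request:
jog_arm:
  targets:
    - [0,[0,-0.05,0],0]
    - [0,[0,-0.05,0],0]
    - [0,[0,-0.05,0],0]
    - [0,[0,0,0],0]
    - [0,[0,0,0],0]

```text
clock: 20.58
position: [0.3968, -0.2412, 0.2881]
ee_rot: [0.413, -0.413, 0.575, -0.573]
contact_force: [-0.6, 0.4, 0.2]
width: 0.0001
```

```bash
python3 look.py 15;python3 - <<'E'
from h import *
img,d=get_image("scene");save("s15",cv2.resize(img[100:280,200:420],None,fx=3.5,fy=3.3,interpolation=cv2.INTER_CUBIC))
E
```

```text
head back edge b -0.1759 (start ~-.177)
lever tip b -0.1309
-120:115 -116:114 -112:105 -108:107 -104:107 -96:43 -92:45 -88:44 -84:44 -80:45 -76:44 -72:46 -68:43 -64:49 -60:46 -56:44 -52:46 -48:99 -44:100 -40:100 -36:101 -32:103 -28:100 -24:100 -20:100 -16:100 -12:101 -8:101 -4:102 0:105 4:111 8:115 12:117 
20.625 [ 0.3968 -0.2407  0.2883] [-0.5  0.2 -0.1]
tcp clamp -0.0952 -0.4
```

View pics/t15.png

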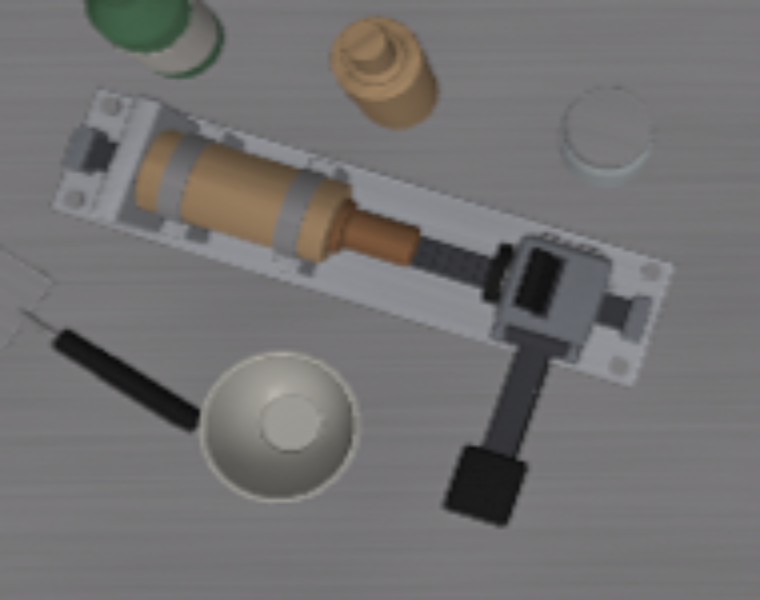

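View pics/s15.png

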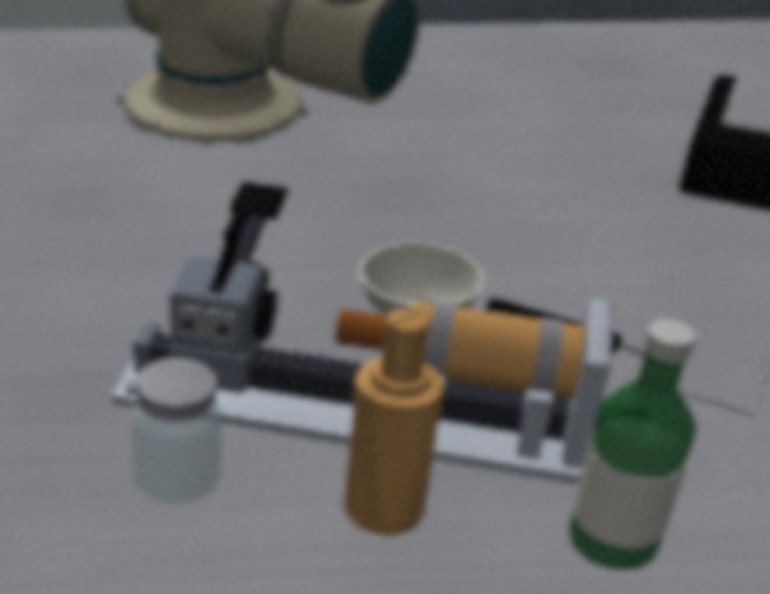

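Head and lever tip are back at their starting positions and the collar looks seated. I'll take a closer wrist look to confirm the handle is within 2 mm.

Request:
jog_arm:
  targets:
    - [0,[0.015,0.05,0.005],0]
    - [0,[0.015,0.05,0],0]
    - [0,[0.03,0.05,0],0]
    - [0,[0.03,0.04,0],0]
    - [0,[0.03,0.04,0],0]
    - [0,[0,0,0],0]
    - [0,[0,0,0],0]

```text
clock: 21.55
position: [0.5159, -0.0111, 0.2937]
ee_rot: [0.413, -0.414, 0.573, -0.573]
contact_force: [-0.1, -0.8, 0.5]
width: -0.0004
```

```bash
python3 - <<'E'
from h import *
img,d=get_image("wrist");save("w16",cv2.resize(img,(800,600)))
cm=camera_model("wrist");print(np.array(cm["world_from_camera"]).round(3),cm["mtx"][0])
E
```

```text
[[ 0.948  0.302  0.096  0.541]
 [-0.317  0.904  0.286  0.06 ]
 [-0.001 -0.302  0.953  0.42 ]
 [ 0.     0.     0.     1.   ]] [318.37002033   0.         248.8891674 ]
```

View pics/w16.png

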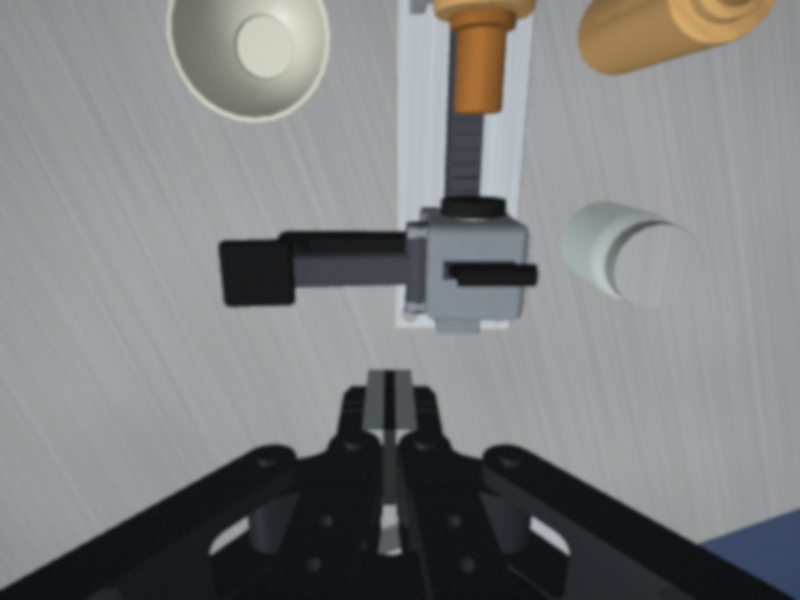

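Request:
jog_arm:
  targets:
    - [0,[0.025,0.03,0],0]
    - [0,[0.03,0.03,0],0]
    - [0,[0.01,0.01,0],0]
    - [0,[0,0,0],0]
    - [0,[0,0,0],0]

```text
clock: 22.22
position: [0.5806, 0.057, 0.2939]
ee_rot: [-0.412, 0.413, -0.574, 0.574]
contact_force: [-0.2, -0.0, -0.0]
width: 0.0001
```

```bash
python3 - <<'E'
from h import *
img,d=get_image("wrist");cm=camera_model("wrist");save("w17",cv2.resize(img,(800,600)))
for n in("handle_end","roller_end"):
    for q in spot_point(n,"wrist")[:1]:print(n,q)
K=np.array(cm["mtx"]);T=np.array(cm["world_from_camera"])
v,u=np.mgrid[0:384,0:512]
P=(np.stack([(u-K[0,2])/K[0,0]*d,-(v-K[1,2])/K[1,1]*d,-d,np.ones_like(d)],-1)@T.T)[...,:3]
th=np.deg2rad(71.53);y=np.array([np.cos(th),np.sin(th)]);x=np.array([y[1],-y[0]]);c=np.array([.6138,.1085])
a=(P[...,:2]-c)@x;b=(P[...,:2]-c)@y;Z=P[...,2]
for lo in np.arange(-.056,.02,.002):
    s=(abs(a)<.008)&(b>=lo)&(b<lo+.002)&(Z<.13)
    if s.any():print("%d:%d/%d"%(round(lo*1000),round(Z[s].max()*1000),s.sum()),end=" ")
E
```

```text
handle_end {'position': [261.8, 162.7], 'score': 0.75}
roller_end {'position': [264.2, 104.8], 'score': 0.55}
-50:100/23 -48:100/28 -46:101/29 -44:101/30 -42:101/29 -40:101/32 -38:101/31 -36:101/30 -34:101/35 -32:101/30 -30:101/30 -28:101/32 -26:101/33 -24:101/30 -22:101/35 -20:101/33 -18:101/33 -16:101/33 -14:101/38 -12:101/31 -10:102/34 -8:101/32 -6:100/32 -4:106/32 -2:108/32 0:107/32 2:107/31 4:115/32 6:115/34 8:116/34 10:117/50 12:116/33 14:116/34 16:117/41 18:116/46
```

View pics/w17.png

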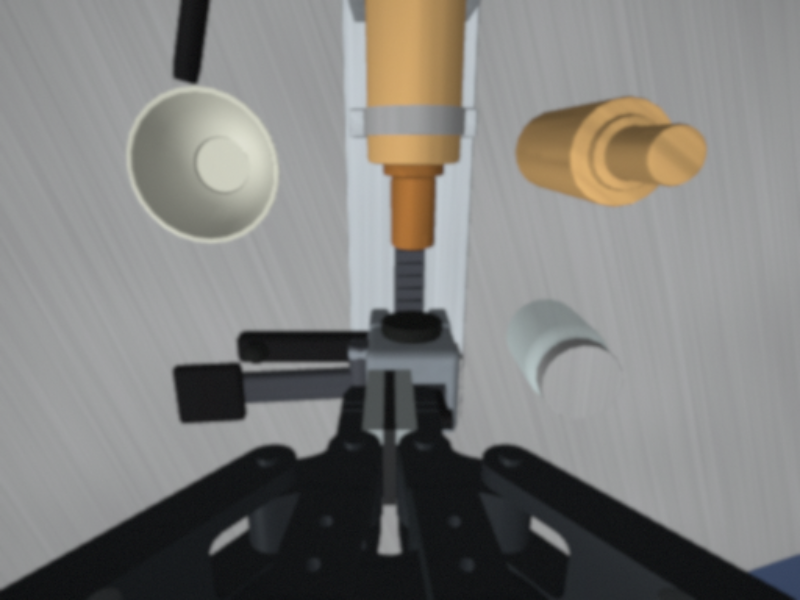

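The wrist view shows the collar against the roller's end with no tang visible (collar (412,170), roller edge (412,162)). Handle end is at b = -50 mm and the roller face at about +4 to +5 mm, giving roughly 55 mm, which is home. The arm is clear of everything, so I'm handing in.

```bash
python3 -c "
from h import *
print(sign_off())"
```

```text
the job is handed in; nothing more can be done
None
```

The handle is home and the jaw is fully back, so the roller can be lifted out. I handed the job in at about 22 s of the 61 s allowed; no verdict was reported.

- **Trigger:** I made five full presses, one 10 mm tooth each. A sixth press went stiff early at about 30 N with the head standing still, which is the sign that the handle is home.
- **Lever:** I pushed it over and slid the head back with about 5 N. At the stop the force rose to about 23 N with no further movement. I then backed off, and the lever sprang up.

| Check | Result |
|---|---|
| Handle | Its free end is about 55 mm from the roller's end, and no tang shows in the wrist picture. |
| Jaw | The lever tip is back where it started (-0.131 m along the bar), and the head's back edge is within about 1 mm of its start. |
| Bystanders | The bottle, bowl, jar and spare roller, and the visible part of the scraper, look unmoved in the top picture. I did not measure them or look at the tray again, but the arm never came near it. |
| Robot | The arm is clear of everything, with no contact force. |

The highest force I read on the clamp was about 32 N, against the 45 N limit. Those readings came only at the end of each move. The pictures place the handle only to 1–2 mm, so for the 2 mm limit I relied on the stiff trigger as well. No check disagreed with another.

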